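# Draw the hot plate's glass flap shut with the hook rod

### The arm

A 6-joint arm with a two-finger parallel gripper is mounted at the origin on the work surface. World frame = base frame: x ahead of the robot, y to its left, z up, the work surface at z = 0. Lengths are in mm, angles in degrees, forces in N, time in s.
With the tool pointing down it reaches from about 300 to 850 mm from the base axis. Payload 4.2 kg.
Tool frame: the origin (TCP) lies midway between the tips of the shut fingers; the grasp point (between the pads) lies env.hold_point_z behind it (env.hold_point_z is the distance from the TCP to the grasp point, in mm); z points along the fingers, y is the line along which they close (so a half turn about z gives the same grasp; the last joint's range is limited). The gripper opens to 91 mm and grips with 3 to 60 N. Pads are 32 mm wide; open, the fingers measure 118 mm over their backs; the gripper's body (76 mm by 178 mm) begins 60 mm behind the grasp point.
Start: joints at [-69.844, 18.312, 89.639, -0, 72.044, -1.146], TCP at [208.898, -535.728, 213.976] pointing down, gripper open.
Joint ranges: [-177.97, 177.97], [-48.28, 115.42], [12.27, 149.76], [-77.06, 257.06], [2.81, 150.46], [-146.56, 146.56]. Speed limits (degrees/s): [147.25, 147.25, 180, 180, 180, 180].

### API

Orientations are given as [roll, pitch, yaw] about the fixed x, y, z axes, in that order (R = Rz(yaw) Ry(pitch) Rx(roll)).
In Python, from workcell import env, viewer, spotter gives the robot as it stands.
- The arm moves only by the tool apply_moves, never from a script. Its arguments are lists of equal length, an entry for each row: "delta_pos": the shift along the world's x, y, z normalised to -1 to 1, where 1 is 120 mm, a list of three; "rot": the turn, a rotation vector about the world's x, y, z normalised to -1 to 1, where 1 is 1.5 rad, a list of three; "hand": the opening, from 0 (shut) to 1 (fully open). A call has 1 to 10 rows; each row is the pose to reach, as a shift and turn from the pose commanded when the call began; what a row does not reach only later rows make up. A row lasts 1/12 s, in which the tool goes at most 41.7 mm and 7.16 degrees, less where a joint would pass 70% of its speed; a pose out of reach is approached as far as the arm can. A call with a number of a shift or a turn outside -1 to 1 is refused whole. A call with a gripper value outside its range is refused whole. The fingers move at their own pace and stop on an object; "newtons" is the grip in N (left out, the last holds). Time passes only in rows, so rows that repeat a pose let the fingers close. It gives the time, the measured TCP pose, the force, the opening and the grip force at its end, in the units of the state.
- env.state(): the state, without advancing time (a new reading comes with each control period).
- viewer.grab_frame(name): name is "scene" or "top" or "wrist"; returns a dict with "pixels" (420x560x3 uint8, red, green, blue), "camera_matrix" (3x3 intrinsics, pixels), "R" (3x3) and "t" (3): a world point X has camera coordinates R X + t; the wrist camera has in their place "mount" (4x4, takes a point from camera to tool coordinates, whose origin is the TCP and whose axes are the flange's). Camera axes: x right, y down, z forward; pixel columns grow to the right and rows downward; lengths in mm; the calibration is good to about 2 mm. A picture is of the moment at which its call begins: read the wrist's pose just before it. There is no depth.
- env.job_done(): hands the job in; it is judged then, once.
Trained networks look in a picture, given as the dict that the camera call returned (one of the last four; its "shot" number tells which), for a name from the list of things; names that differ only in an ending like _2 or _b are one class to them, and where a whole thing is asked for, a point or a joint stands for the part that bears it (a point fixed in the world has none). Each returns a list of dicts, best first, with "score" (0 to 1); they miss things now and then, are a little off and sometimes report something else, mostly with a low value. They report only what shows in the picture. A call takes as long as a camera call.
- spotter.trace(picture, query): "mask" (420x560 bool, what is visible of it) and "box" ([centre column, centre row, width, height] in pixels, round what is visible of it).
- spotter.landmark_of(picture, query): "position" ([column, row] in pixels: a listed point, or the origin of a listed thing).
The state is a dict: "time_s": time; "qpos": joint angles; "qvel": joint speeds; "effort": joint torques, N m; "ee_pos": TCP position; "ee_rot": TCP orientation; "force": force on the tool from outside, world axes, zero at the start; "torque": the same for the moment, N m; "gripper_width": finger opening in mm; "gripper_force": force on a finger pad.
Only numpy, scipy, OpenCV 4.12 (cv2) and the standard library are available. Lean on these libraries where they do the work, as an engineer would, in place of code of your own. Each camera call takes 0.05 s, during which the arm holds its last target. There are 200 camera calls.

### The job

The glass draught flap at the side of the hot plate is leaning open, and the whole hot-plate station is too hot for the gripper to touch. Take the hook rod from its rest, hook it into the ring eye at the top of the flap and draw the flap gently upright, never loading the eye with more than 16 N, until its roller catch snaps in and holds it fully shut. Then unhook the rod, lay it back in both notches of its rest as it lay before, and leave the other things where they are.

Things in the scene. Friction and masses are not known exactly. Their poses are not given: they have to be found in the camera images.
- station: Steel hot plate with glass screens, fixed to the bench: base 250 x 280 mm, plate top 112 mm up. Origin: centre of the underside, on the bench. x axis towards the fixed rear glass screen (at x = 118, y from -140 to 155 mm, top 305 mm up), y axis towards the side with the hinged flap, z up. Its -y side and front (-x) are open: the rod can come in over the plate from -y.
- flap: Hinged glass flap in a steel frame, 200 wide, 188 high, 6 mm thick, 0.4 kg. Origin: middle of the hinge line at its lower edge, at (-8, 145, 112) mm of the station. x along the hinge, z up the pane, y its outward normal. Shut: upright, axes parallel to the station's, on a hard stop; it starts leaning out (to +y) by 0.35 to 0.62 rad. The stiff hinge holds it anywhere; 2 to 6 N at the eye moves it.
- eye: Steel ring eye on the inner face of the flap's top rail, at mid-width. Origin: ring centre, 178 mm up the flap from the hinge line and 29.5 mm inside it (towards the flap's -y). Clear bore 28 mm, wire 5 mm; bore axis = the flap's z axis (vertical when shut), so a prong pointing down enters it from above. Axes parallel to the flap's.
- rod_grip (a point): Centre of the handle (black bar 120 long, 18 wide, 24 mm high) of the loose hook rod, 0.16 kg, level in its rest, 75 mm up. x along the rod to the hook, z up. Ahead: 10 mm tube, 15 mm collar up to x = 150, 7 mm rod, then a prong bent straight down, 6 mm thick, ending 45 mm below the axis. Telescopic, clamped: the prong stands at x = 190 to 224 mm as last set (not measured).
- rest: Rod rest fixed to the bench: foot 200 x 60 x 12 mm (x = -70 to 130 mm), two forked notches: x = -46 (floor 63 mm up, about 23 mm wide, for the handle) and x = 108 (floor 70 mm up, about 15 mm wide, for the tube), forks up to 15 mm above the floors, flaring outward. Origin: on the bench under the middle of the handle's place; x along the lying rod towards the hook, z up.
- carrier: Black board carrier with a green circuit board, 130 x 100 x 10 mm, lying on the hot plate; origin at the centre of its underside. Leave alone.
- driver: White electric screwdriver, 200 mm long, 36 mm thick, lying on the bench; origin under its middle. Leave alone.
- tweezers: Dark steel tweezers, 125 mm long, 6 mm high; origin under their middle. Leave alone.
- pump: Solvent pump bottle, 64 mm wide, 124 mm high; origin at the centre of its underside. Leave alone.
- tape: Roll of tape lying flat, 96 mm wide, 24 mm high; origin at the centre of its underside. Leave alone.
- screwbox: White open box of screws, 85 x 60 x 28 mm; origin at the centre of its underside. Leave alone.
- shells: Grey phone back, 150 x 74 x 10 mm; origin at the centre of its underside. Leave alone.
- catch_roller (a point): Brass spring roller of the catch, on the rear post at the flap's top corner. Over the last 8 mm of the eye's travel it resists with about 6 N more and pushes the flap back out; about 2 mm before the flap's hard stop it passes over and holds the flap shut. Point: centre of the roller.

How it is judged:
By the outcome, as a careful person would: the job done as asked, in the order asked, and still so for the second after the job is handed in, with the robot touching nothing.
It also fails if it takes over 59 s, if anything falls off the work surface, if the arm or the gripper's body presses on something with over 40 N, if the wrist force passes 120 N, or if a joint passes its speed limit or range.

## Working session

There is one attempt and no reset: what is moved stays moved. The work goes in short steps, Python scripts to look and compute and a tool call to move; the robot and the scene stay as the last step left them, time stands still between calls to the robot, and variables do not carry over. Pictures are saved under pics/ and viewed, at most 10 in all, crops included, and the job is handed in when it is done.

Besides the shell and the picture viewer there is one more tool, called after "Emit:" by a JSON object that holds its "fn" and its "kwargs", one argument or row to a line. apply_moves: Moves the arm, as the interface text tells. Its arguments: {"type":"object","properties":{"delta_pos":{"type":"array"},"rot":{"type":"array"},"hand":{"type":"array"},"newtons":{"type":"number"}},"required":["delta_pos","rot","hand"]}

```bash
mkdir -p pics; ls; cat > h.py <<'E'
import numpy as np, cv2
from workcell import env, viewer, spotter
from scipy.spatial.transform import Rotation as Ro
def save(p,n): cv2.imwrite(f'pics/{n}.png',cv2.cvtColor(p['pixels'],cv2.COLOR_RGB2BGR))
def cam(p,st=None):
    K=np.array(p['camera_matrix'])
    if 'R' in p: return K,np.array(p['R']),np.array(p['t']).ravel()
    M=np.array(p['mount']); T=np.eye(4); T[:3,:3]=Ro.from_euler('xyz',st['ee_rot'],degrees=True).as_matrix(); T[:3,3]=st['ee_pos']
    W=np.linalg.inv(T@M); return K,W[:3,:3],W[:3,3]
def proj(c,X):
    K,R,t=c; X=np.atleast_2d(X); q=(K@(R@X.T+t[:,None])); return (q[:2]/q[2]).T
def ray(c,uv):
    K,R,t=c; d=R.T@np.linalg.solve(K,[uv[0],uv[1],1]); return -R.T@t,d/np.linalg.norm(d)
def atz(c,uv,z):
    o,d=ray(c,uv); return o+d*(z-o[2])/d[2]
def tri(cs,uvs):
    A=np.zeros((3,3));b=np.zeros(3);L=[]
    for c,u in zip(cs,uvs):
        o,d=ray(c,u);P=np.eye(3)-np.outer(d,d);A+=P;b+=P@o;L.append((o,P))
    X=np.linalg.solve(A,b); return X,[round(float(np.linalg.norm(P@(X-o))),1) for o,P in L]
E
python3 - <<'E'
from h import *
np.set_printoptions(precision=1,suppress=True)
print(env.hold_point_z, env.state())
ps=viewer.grab_frame('scene');pt=viewer.grab_frame('top');save(ps,'s0');save(pt,'t0')
cs,ct=cam(ps),cam(pt)
for n in ['station','flap','eye','rod_grip','rest','carrier','driver','tweezers','pump','tape','screwbox','shells','catch_roller']:
    a=spotter.landmark_of(ps,n)[:2];b=spotter.landmark_of(pt,n)[:2]
    print(n,[(np.array(x['position']),round(x['score'],2)) for x in a],[(np.array(x['position']),round(x['score'],2)) for x in b],end=' ')
    if a and b: print(*tri([cs,ct],[a[0]['position'],b[0]['position']]))
    else: print()
cv2.imwrite('pics/both.png',cv2.cvtColor(np.vstack([ps['pixels'],pt['pixels']]),cv2.COLOR_RGB2BGR)[:, :])
E
```

```text
pics
18.8 {'time_s': 0.0, 'qpos': array([-69.8,  18.4,  89.7,  -0. ,  72. ,  -1.1]), 'qvel': array([-0. ,  0. , -0. , -0. , -0. ,  0.1]), 'effort': array([ -0. , -41.2, -23.2,   0.1,   0. ,  -0. ]), 'ee_pos': array([ 208.7, -535.2,  213.1]), 'ee_rot': array([-179.9,   -0. ,   21.3]), 'force': array([ 0.2,  0.6, -0.1]), 'torque': array([-0.1,  0. , -0. ]), 'gripper_force': 0.0, 'gripper_width': 91.18480353016567}
station [(array([269.5, 276.2]), 0.95)] [(array([295. , 204.9]), 0.77)] [540.   27.8 -11.5] [1.3, 1.3]
flap [(array([294.6, 209.7]), 0.6)] [(array([241.1, 201.4]), 0.75)] [538.9 174.7 115. ] [0.4, 0.4]
eye [(array([304.7, 160.1]), 0.53)] [(array([222.5, 194. ]), 0.58)] [540.5 207.4 284.7] [2.7, 2.7]
rod_grip [(array([151.9, 373.2]), 0.59), (array([304.1, 157.3]), 0.49)] [(array([425.9, 234.2]), 0.79)] [ 440.1 -325.3   68.7] [0.7, 0.7]
rest [(array([149.7, 375.7]), 0.7), (array([159.4, 377.7]), 0.63)] [(array([419.1, 234. ]), 0.61)] [ 435.7 -323.6   37.9] [10.4, 10.4]
carrier [(array([253.2, 261.2]), 0.55), (array([159.2, 379.2]), 0.29)] [(array([306.8, 209. ]), 0.79)] [514.7   1.6 107.6] [0.5, 0.5]
driver [(array([299.2, 144. ]), 0.62)] [(array([145. , 254.3]), 0.95)] [410.3 458.9  -0.1] [2.2, 2.2]
tweezers [(array([251.9, 174.5]), 0.67), (array([295.7, 207.9]), 0.54)] [(array([206.8, 272.3]), 0.69)] [350.8 278.2  22.3] [3.5, 3.5]
pump [(array([241.2, 150. ]), 0.58)] [(array([172.6, 304.8]), 0.87)] [255.3 380.9 -29.7] [9.0, 9.0]
tape [(array([359.4, 163.3]), 0.78)] [(array([139.3, 186.8]), 0.96)] [605.4 476.2  -1. ] [3.7, 3.7]
screwbox [(array([296.3, 403.7]), 0.74)] [(array([376.8, 131.5]), 0.56)] [ 748.5 -221.4   -4.5] [0.9, 0.9]
shells [(array([354.8, 320.2]), 0.9)] [(array([298.3, 118.5]), 0.57)] [788.1  11.8  19.5] [1.4, 1.4]
catch_roller [(array([252.5, 174.6]), 0.66), (array([337.6, 186.3]), 0.48)] [(array([236.9, 147. ]), 0.59), (array([429.7, 235.5]), 0.52)] [559.7  99.7 430.4] [79.0, 79.0]
```

```bash
python3 -c "
import cv2,numpy as np
a=cv2.imread('pics/s0.png');b=cv2.imread('pics/t0.png')
cv2.imwrite('pics/v1.png',cv2.resize(a,(800,600)));cv2.imwrite('pics/v2.png',cv2.resize(b,(800,600)))"
```

```text
(no output)
```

View pics/v1.png

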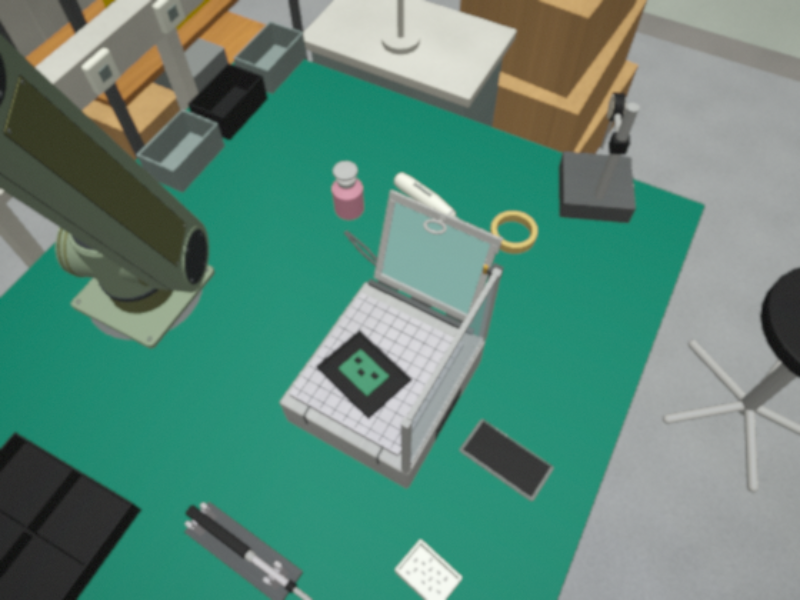

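View pics/v2.png

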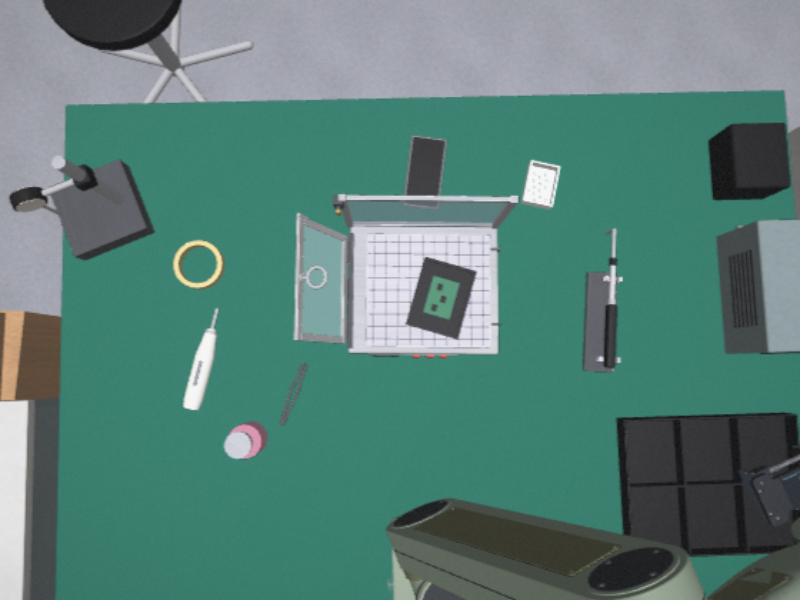

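The scene shot has the station mid-bench, with the flap leaning away at (440,250) and the ring at (435,226). The rod lies on its rest at lower left, (190,515) to (300,590). In the top shot the rod runs along about world +x, from the handle at (610,335) to the hook at (612,230), and the eye is at (316,277). Next I'll move above the rod.

Emit:
{"fn": "apply_moves", "kwargs": {
  "delta_pos": [
    [0.3,0.28,0.1],
    [0.6,0.56,0.2],
    [0.9,0.83,0.2],
    [1,0.9,0.2],
    [1,0.9,0.2]
  ],
  "rot": [
    [0,0,-0.06],
    [0,0,-0.12],
    [0,0,-0.18],
    [0,0,-0.248],
    [0,0,-0.248]
  ],
  "hand": [1,1,1,1,1]
}}

```text
time_s: 1.82
ee_pos: [333.4, -423.8, 238.8]
ee_rot: [-179.9, -0.2, 0.1]
force: [-0.9, -0.3, 0.2]
gripper_width: 91.1
gripper_force: 0.0
```

Emit:
{"fn": "apply_moves", "kwargs": {
  "delta_pos": [
    [0.3,0.28,0],
    [0.6,0.56,0],
    [0.9,0.83,0],
    [0.93,0.85,0],
    [0.93,0.85,0]
  ],
  "rot": [
    [0,0,0],
    [0,0,0],
    [0,0,0],
    [0,0,0],
    [0,0,0]
  ],
  "hand": [1,1,1,1,1]
}}

```text
time_s: 2.23
ee_pos: [443.7, -322.9, 237.8]
ee_rot: [-179.9, -0.1, 0.3]
force: [-0.4, -0.4, -0.1]
gripper_width: 90.9
gripper_force: 0.0
```

```bash
python3 - <<'E'
from h import *
np.set_printoptions(precision=1,suppress=True)
st=env.state();print(st['ee_pos'],st['ee_rot'],st['qpos'],st['time_s'])
pw=viewer.grab_frame('wrist');save(pw,'w0');cw=cam(pw,st)
for n in ['rod_grip','rest']:
    for x in spotter.landmark_of(pw,n)[:2]: print(n,np.array(x['position']),x['score'],atz(cw,x['position'],75 if n=='rod_grip' else 0))
m=spotter.trace(pw,'rod_grip')
for x in m[:2]:print(x['score'],x['box'],x['mask'].sum())
cv2.imwrite('pics/v3.png',cv2.resize(cv2.imread('pics/w0.png'),(800,600)))
pt=viewer.grab_frame('top');ct=cam(pt);save(pt,'t1')
cs=cam(viewer.grab_frame('scene'))
for uv in [(428.4,161),(428,231),(426.5,257)]: print(atz(ct,uv,75))
E
```

```text
[ 443.7 -322.9  237.8] [-179.9   -0.1    0.3] [-37.3  15.1  90.8   0.1  74.1  52.3] 2.2333
rod_grip [282.6 199.2] 0.69 [ 436.6 -320.5   75. ]
rest [285.8 179.2] 0.77 [ 441.4 -323.7   -0. ]
0.89 [292.1, 127.9, 41.9, 255.2] 3832
[ 642.2 -341.6   75. ]
[ 448.9 -329.    75. ]
[ 378.7 -320.7   75. ]
```

View pics/v3.png

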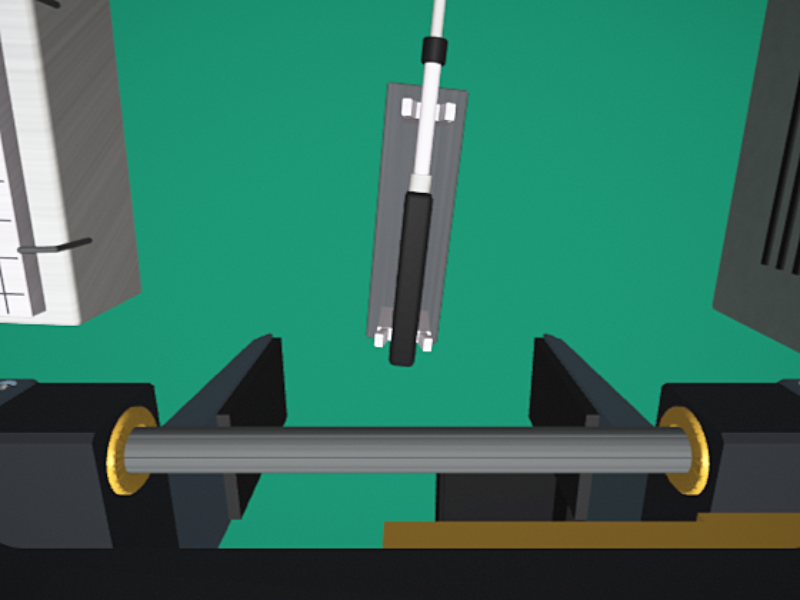

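The handle runs from (402,365) to (420,192), the collar is at (433,50), and both forks are clear. The rod is turned slightly clockwise from the image vertical.

```bash
python3 - <<'E'
from h import *
np.set_printoptions(precision=1,suppress=True)
st=env.state()
pw=viewer.grab_frame('wrist');cw=cam(pw,st)
P=[]
for n,uv,z in [('hback',(402.5,364),81),('hfront',(419,192),87),('collar',(433,51),80),('fork',(403,339),75),('ffork',(428,108),75)]:
    X=atz(cw,np.array(uv)*.7,z);print(n,X);P.append(X)
print(np.degrees(np.arctan2(*(P[2]-P[0])[1::-1])),np.degrees(np.arctan2(*(P[1]-P[0])[1::-1])))
m=spotter.trace(pw,'rod_grip')[0]['mask'];v,u=np.nonzero(m)
pts=[]
for r in range(v.min()+3,v.max()-3,4):
    pts.append(atz(cw,(u[v==r].mean(),r),75)[:2])
pts=np.array(pts);vx,vy,x0,y0=cv2.fitLine(pts.astype(np.float32),2,0,.01,.01).ravel()
print('rod yaw',np.degrees(np.arctan2(vy*np.sign(vx),abs(vx))),x0,y0,pts[[0,-1]])
# station/screen: top view
ct=cam(viewer.grab_frame('top'))
for n,uv,z in [('screen top L',(341,197),305),('screen top R',(516,199),305),('front L',(349,352),112),('front R',(497,352),112),('flap topL',(298,215),290),('flap topR',(296,340),290),('ring',(316,277),288),('hingeR',(347,343),112)]:
    print(n,atz(ct,np.array(uv)*.7,z))
E
```

```text
hback [ 375.9 -323.6   81. ]
hfront [ 495.  -334.5   87. ]
collar [ 576.4 -342.6   80. ]
fork [ 392.4 -324.    75. ]
ffork [ 545.1 -340.1   75. ]
-5.408844897487712 -5.233504299240918
rod yaw -5.535111 498.9412 -330.25012 [[ 602.2 -340.3]
 [ 381.9 -319.2]]
screen top L [662.4 165.  305. ]
screen top R [ 652.5 -112.7  305. ]
front L [420.9 169.2 112. ]
front R [ 413.1 -102.6  112. ]
flap topL [638.5 235.2 290. ]
flap topR [439.1 241.  290. ]
ring [538.1 208.3 288. ]
hingeR [437.4 172.5 112. ]
```

Emit:
{"fn": "apply_moves", "kwargs": {
  "delta_pos": [
    [-0.03,-0.02,-0.3],
    [-0.05,-0.025,-0.6],
    [-0.05,-0.025,-0.9],
    [-0.05,-0.025,-0.98],
    [-0.05,-0.025,-0.98]
  ],
  "rot": [
    [0,0,-0.03],
    [0,0,-0.065],
    [0,0,-0.065],
    [0,0,-0.065],
    [0,0,-0.065]
  ],
  "hand": [1,1,1,1,1]
}}

```text
time_s: 3.1
ee_pos: [432.6, -327.8, 117.9]
ee_rot: [-179.8, 0.3, -5.6]
force: [-0.2, 0.1, -1.7]
gripper_width: 91.4
gripper_force: 0.0
```

```bash
python3 - <<'E'
from h import *
np.set_printoptions(precision=1,suppress=True)
st=env.state();print(st['ee_pos'],st['ee_rot'],st['qvel'])
pw=viewer.grab_frame('wrist');save(pw,'w1');cw=cam(pw,st)
m=spotter.trace(pw,'rod_grip')[0]['mask'];v,u=np.nonzero(m);print(v.min(),v.max())
R=Ro.from_euler('xyz',st['ee_rot'],degrees=True).as_matrix()
for r in range(v.min()+3,v.max()-2,15):
    w=(u[v==r].min(),u[v==r].max())
    print(r,w,(R.T@(atz(cw,(sum(w)/2,r),75)-st['ee_pos'])),atz(cw,(sum(w)/2,r),75))
for x in spotter.landmark_of(pw,'rod_grip')[:2]: print(x['score'],atz(cw,x['position'],75))
E
```

```text
[ 432.6 -327.8  117.9] [-179.8    0.3   -5.6] [ 0.4 -2.5 -5.   0.1  1.7  0. ]
0 299
3 (np.int64(267), np.int64(286)) [132.7  -4.3  42.2] [ 564.9 -336.4   75. ]
18 (np.int64(268), np.int64(285)) [125.5  -4.4  42.2] [ 557.7 -335.6   75. ]
33 (np.int64(268), np.int64(285)) [118.1  -4.4  42.2] [ 550.4 -334.8   75. ]
48 (np.int64(267), np.int64(286)) [110.6  -4.5  42.3] [ 542.9 -334.1   75. ]
63 (np.int64(268), np.int64(285)) [102.9  -4.5  42.3] [ 535.2 -333.2   75. ]
78 (np.int64(268), np.int64(285)) [95.  -4.6 42.4] [ 527.4 -332.4   75. ]
93 (np.int64(269), np.int64(285)) [87.  -4.3 42.4] [ 519.4 -331.9   75. ]
108 (np.int64(269), np.int64(285)) [78.7 -4.4 42.5] [ 511.2 -331.    75. ]
123 (np.int64(266), np.int64(290)) [70.3 -3.9 42.5] [ 502.7 -330.7   75. ]
138 (np.int64(262), np.int64(294)) [61.6 -3.9 42.6] [ 494.1 -329.8   75. ]
153 (np.int64(262), np.int64(293)) [52.8 -4.3 42.6] [ 485.3 -328.6   75. ]
168 (np.int64(263), np.int64(293)) [43.7 -4.  42.7] [ 476.3 -327.9   75. ]
183 (np.int64(261), np.int64(291)) [34.4 -5.3 42.7] [ 467.1 -325.7   75. ]
198 (np.int64(263), np.int64(292)) [24.8 -4.5 42.8] [ 457.6 -325.7   75. ]
213 (np.int64(263), np.int64(292)) [15.1 -4.5 42.8] [ 447.8 -324.6   75. ]
228 (np.int64(263), np.int64(292)) [ 5.  -4.6 42.9] [ 437.8 -323.6   75. ]
243 (np.int64(264), np.int64(292)) [-5.3 -4.3 42.9] [ 427.6 -322.8   75. ]
258 (np.int64(264), np.int64(292)) [-15.9  -4.4  43. ] [ 417.  -321.7   75. ]
273 (np.int64(264), np.int64(292)) [-26.7  -4.4  43. ] [ 406.2 -320.6   75. ]
288 (np.int64(265), np.int64(293)) [-37.9  -3.8  43.1] [ 395.  -320.1   75. ]
0.56 [ 439.7 -323.5   75. ]
```

View pics/w1.png

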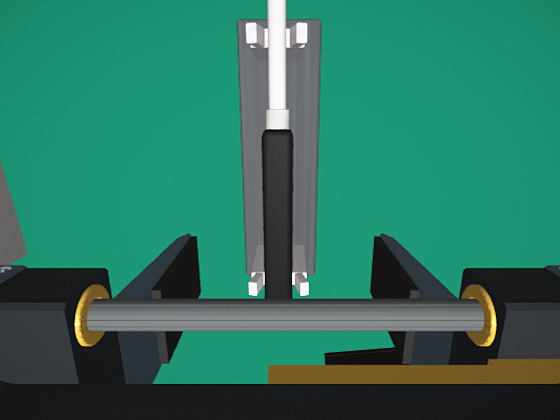

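The rod is parallel to the tool, but at column 277 against the finger middle at 286. That is about 4.4 mm towards +y, so I'll correct while descending.

Emit:
{"fn": "apply_moves", "kwargs": {
  "delta_pos": [
    [0.02,0.035,-0.15],
    [0.02,0.035,-0.3],
    [0.02,0.035,-0.45],
    [0.02,0.035,-0.52],
    [0.02,0.035,-0.52],
    [0.02,0.035,-0.52]
  ],
  "rot": [
    [0,0,0],
    [0,0,0],
    [0,0,0],
    [0,0,0],
    [0,0,0],
    [0,0,0]
  ],
  "hand": [1,1,1,1,1,1]
}}

```text
time_s: 3.75
ee_pos: [437.8, -325.2, 59.3]
ee_rot: [179.9, -0.1, -5.6]
force: [0.4, -0.8, 0.7]
gripper_width: 91.0
gripper_force: 0.0
```

```bash
python3 - <<'E'
from h import *
np.set_printoptions(precision=1,suppress=True)
st=env.state();print(st['ee_pos'],st['ee_rot'],st['qvel'],st['force'])
pw=viewer.grab_frame('wrist');save(pw,'w2');cw=cam(pw,st)
m=spotter.trace(pw,'rod_grip')[0]['mask'];v,u=np.nonzero(m);print(v.min(),v.max())
R=Ro.from_euler('xyz',st['ee_rot'],degrees=True).as_matrix()
for r in range(v.min()+3,v.max()-2,40):
    w=(u[v==r].min(),u[v==r].max())
    print(r,w,(R.T@(atz(cw,(sum(w)/2,r),75)-st['ee_pos'])))
E
```

```text
[ 437.8 -325.2   59.3] [179.9  -0.1  -5.6] [ 0.  -0.7 -0.6  0.  -0.2 -0.1] [ 0.4 -0.8  0.7]
0 381
3 (np.int64(269), np.int64(293)) [118.3  -1.3 -15.5]
43 (np.int64(269), np.int64(293)) [104.1  -1.4 -15.5]
83 (np.int64(270), np.int64(293)) [ 88.9  -1.2 -15.5]
123 (np.int64(267), np.int64(297)) [ 72.9  -1.1 -15.5]
163 (np.int64(259), np.int64(303)) [ 55.8  -1.5 -15.6]
203 (np.int64(261), np.int64(303)) [ 37.5  -1.1 -15.6]
243 (np.int64(262), np.int64(301)) [ 18.1  -1.4 -15.7]
283 (np.int64(262), np.int64(301)) [ -2.8  -1.5 -15.7]Traceback (most recent call last):
  File "<stdin>", line 8, in <module>
    return umr_minimum(a, axis, None, out, keepdims, initial, where)
ValueError: zero-size array to reduction operation minimum which has no identity
```

Emit:
{"fn": "apply_moves", "kwargs": {
  "delta_pos": [
    [0,0.011,-0.02],
    [0,0.011,-0.025],
    [0,0.011,-0.025],
    [0,0.011,-0.025],
    [0,0.011,-0.025],
    [0,0.011,-0.025],
    [0,0.011,-0.025],
    [0,0.011,-0.025]
  ],
  "rot": [
    [0,0,0],
    [0,0,0],
    [0,0,0],
    [0,0,0],
    [0,0,0],
    [0,0,0],
    [0,0,0],
    [0,0,0]
  ],
  "hand": [1,1,0,0,0,0,0,0],
  "newtons": 40
}}

```text
time_s: 4.52
ee_pos: [436.9, -323.2, 55.0]
ee_rot: [180.0, 0.0, -5.6]
force: [-1.0, -0.1, 0.7]
gripper_width: 54.1
gripper_force: 0.0
```

Emit:
{"fn": "apply_moves", "kwargs": {
  "delta_pos": [
    [0,0,0],
    [0,0,0],
    [0,0,0]
  ],
  "rot": [
    [0,0,0],
    [0,0,0],
    [0,0,0]
  ],
  "hand": [0,0,0],
  "newtons": 40
}}

```text
time_s: 4.77
ee_pos: [436.9, -323.2, 55.0]
ee_rot: [180.0, 0.0, -5.6]
force: [0.1, 0.2, 0.5]
gripper_width: 34.4
gripper_force: 0.0
```

Emit:
{"fn": "apply_moves", "kwargs": {
  "delta_pos": [
    [0,0,0],
    [0,0,0],
    [0,0,0],
    [0,0,0]
  ],
  "rot": [
    [0,0,0],
    [0,0,0],
    [0,0,0],
    [0,0,0]
  ],
  "hand": [0,0,0,0],
  "newtons": 40
}}

```text
time_s: 5.1
ee_pos: [436.9, -323.2, 55.0]
ee_rot: [180.0, 0.0, -5.6]
force: [-0.6, -0.0, 0.3]
gripper_width: 17.7
gripper_force: 40.0
```

Emit:
{"fn": "apply_moves", "kwargs": {
  "delta_pos": [
    [0,0,0.05],
    [0,0,0.15],
    [0,0,0.3],
    [0,0,0.5],
    [0,0,0.7],
    [0,0,0.9],
    [0,0,1],
    [0,0,1]
  ],
  "rot": [
    [0,0,0],
    [0,0,0],
    [0,0,0],
    [0,0,0],
    [0,0,0],
    [0,0,0],
    [0,0,0],
    [0,0,0]
  ],
  "hand": [0,0,0,0,0,0,0,0]
}}

```text
time_s: 5.77
ee_pos: [438.3, -324.3, 178.4]
ee_rot: [179.8, -0.3, -5.6]
force: [-0.7, -0.0, -1.2]
gripper_width: 17.8
gripper_force: 40.0
```

Emit:
{"fn": "apply_moves", "kwargs": {
  "delta_pos": [
    [0,0,0.15],
    [0,0,0.35],
    [0,0,0.55],
    [0,0.1,0.75],
    [0,0.2,0.9],
    [0,0.3,1],
    [0,0.4,1],
    [0,0.5,1],
    [0,0.6,1],
    [0,0.6,1]
  ],
  "rot": [
    [0,0,0.03],
    [0,0,0.09],
    [0,0,0.16],
    [0,0,0.23],
    [0,0,0.3],
    [0,0,0.37],
    [0,0,0.44],
    [0,0,0.5],
    [0,0,0.54],
    [0,0,0.54]
  ],
  "hand": [0,0,0,0,0,0,0,0,0,0]
}}

```text
time_s: 6.6
ee_pos: [436.2, -249.2, 294.0]
ee_rot: [-179.8, 0.0, 41.0]
force: [0.2, 0.6, -0.8]
gripper_width: 17.7
gripper_force: 40.0
```

Emit:
{"fn": "apply_moves", "kwargs": {
  "delta_pos": [
    [0,0,0.1],
    [0.1,0,0.2],
    [0.2,0.05,0.3],
    [0.3,0.15,0.4],
    [0.4,0.25,0.44],
    [0.5,0.35,0.44],
    [0.6,0.45,0.44],
    [0.7,0.5,0.44],
    [0.75,0.5,0.44],
    [0.75,0.5,0.44]
  ],
  "rot": [
    [0,0,0.03],
    [0,0,0.09],
    [0,0,0.16],
    [0,0,0.23],
    [0,0,0.3],
    [0,0,0.37],
    [0,0,0.44],
    [0,0,0.52],
    [0,0,0.55],
    [0,0,0.55]
  ],
  "hand": [0,0,0,0,0,0,0,0,0,0]
}}

```text
time_s: 7.43
ee_pos: [527.9, -191.4, 346.2]
ee_rot: [-179.9, -0.0, 88.1]
force: [0.2, 0.3, -1.7]
gripper_width: 18.1
gripper_force: 40.0
```

```bash
python3 - <<'E'
from h import *
np.set_printoptions(precision=1,suppress=True)
st=env.state();print(st['ee_pos'],st['ee_rot'],st['qpos'],st['force'],st['torque'])
ps=viewer.grab_frame('scene');pt=viewer.grab_frame('top');pw=viewer.grab_frame('wrist')
save(ps,'s2');save(pt,'t2');save(pw,'w3')
a=np.hstack([ps['pixels'],pt['pixels']]);b=pw['pixels']
cv2.imwrite('pics/v4.png',cv2.cvtColor(np.vstack([ps['pixels'][60:360],pt['pixels'][80:380]]),cv2.COLOR_RGB2BGR))
for n in ['eye','rod_grip']:
  c=[cam(ps),cam(pt),cam(pw,st)];r=[spotter.landmark_of(p,n) for p in (ps,pt)]+[spotter.landmark_of(pw,n)]
  print(n,[[(np.array(x['position']),round(x['score'],2)) for x in q[:2]] for q in r])
  k=[i for i in range(3) if r[i]]
  if len(k)>1: print(tri([c[i] for i in k],[r[i][0]['position'] for i in k]))
E
```

```text
[ 527.9 -191.4  346.2] [-179.9   -0.    88.1] [-21.1  14.2  76.7  -0.   89.1 -19.2] [ 0.2  0.3 -1.7] [-0.2 -0.1 -0. ]
eye [[(array([305.5, 159.4]), 0.68)], [(array([220.7, 192.9]), 0.69)], [(array([438.7, 180.1]), 0.19)]]
(array([543.2,  38.6, 555.4]), [79.2, 146.4, 143.7])
rod_grip [[(array([298.9, 403.4]), 0.38)], [(array([403.6, 190.9]), 0.76)], [(array([282.5, 278. ]), 0.92)]]
(array([ 610.4, -256.3,  172.1]), [149.9, 62.7, 93.6])
```

View pics/v4.png

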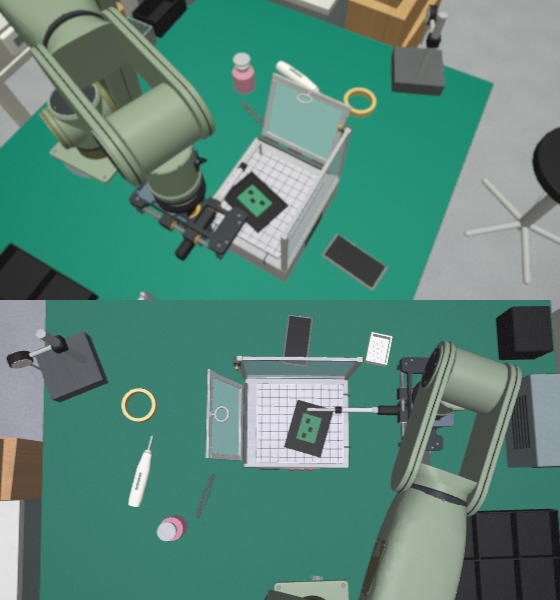

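View pics/w3.png

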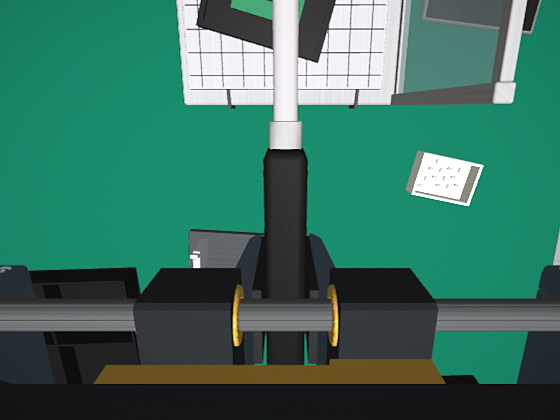

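The rod is level in the gripper, pointing +y; its tip is at about top-image (306,188) and the collar at (338,189). The eye ring shows at top (221,193) and scene (305,159).

```bash
cat > fit.py <<'E'
from h import *
from scipy.optimize import least_squares
np.set_printoptions(precision=1,suppress=True)
ps=viewer.grab_frame('scene');pt=viewer.grab_frame('top');cs,ct=cam(ps),cam(pt)
def S(p,X): c,s=np.cos(p[2]),np.sin(p[2]); return np.array([p[0]+c*X[0]-s*X[1],p[1]+s*X[0]+c*X[1],X[2]])
def F(th,X): c,s=np.cos(th),np.sin(th); return np.array([-8+X[0],145+c*X[1]+s*X[2],112-s*X[1]+c*X[2]])
T=[((118,155,305),(341,197)),((118,-140,305),(516,199)),((-125,140,112),(349,352)),((-125,-140,112),(497,352))]
C=[((-125,-140,112),(283,403)),((118,-140,305),(407,428)),((118,155,305),(495,271))]
FT=[((100,0,188),(298,215)),((-100,0,188),(296,340)),((0,-29.5,178),(316,277)),((0,-29.5,178),(315.3,276))]
FC=[((-100,0,188),(391,193)),((100,0,188),(499,238)),((0,-29.5,178),(435,226)),((0,-29.5,178),(436,228))]
def res(p):
    r=[]
    for L,c,f in [(T,ct,0),(C,cs,0),(FT,ct,1),(FC,cs,1)]:
        for X,uv in L:
            W=S(p,F(p[3],X)) if f else S(p,X); r.append(proj(c,W)[0]-np.array(uv)*.7)
    return np.array(r).ravel()
o=least_squares(res,[540,28,-.03,.4],loss='soft_l1');p=o.x
print('station',p[:2],np.degrees(p[2]),'theta',round(p[3],3));print(res(p).reshape(-1,2))
print('eye now',S(p,F(p[3],(0,-29.5,178))),'eye shut',S(p,F(0,(0,-29.5,178))),'pred px',proj(ct,S(p,F(p[3],(0,-29.5,178)))),proj(cs,S(p,F(p[3],(0,-29.5,178)))))
np.save('p.npy',p)
E
cat >> fit.py <<'E'
print('tip@366',atz(ct,(306,188.5),366),atz(cs,(261,207),366),'tri',tri([ct,cs],[(306,188.5),(261,207)]), 'collar',atz(ct,(338,189),366))
I=cv2.resize(ct and pt['pixels'][160:220,290:370],(560,420),interpolation=cv2.INTER_CUBIC)
J=cv2.resize(ps['pixels'][190:245,225:305],(560,385),interpolation=cv2.INTER_CUBIC)
cv2.imwrite('pics/v5.png',cv2.cvtColor(cv2.resize(np.vstack([I,J]),(417,600)),cv2.COLOR_RGB2BGR))
E
python3 fit.py
```

```text
station [543.1  26. ] -1.438057221677211 theta 0.374
[[-5.8 -1. ]
 [ 1.8 -2.2]
 [ 0.  -0.3]
 [ 3.1 -0.7]
 [-5.2 -1.4]
 [-2.1  0.3]
 [ 3.2 -4. ]
 [-0.8 -0.5]
 [-0.4 -0.6]
 [-0.2 -0.7]
 [ 0.3 -0. ]
 [-1.4 -1.5]
 [-0.1  0.2]
 [-0.9  0.6]
 [-1.6 -0.8]]
eye now [539.7 208.7 288.5] eye shut [538.  141.6 290. ] pred px [[221.  193.2]] [[303.6 158.8]]
tip@366 [534.8  21.1 366. ] [543.1  10.1 366. ] tri (array([537.1,  19.7, 347.9]), [0.2, 0.2]) collar [532.  -46.6 366. ]
```

View pics/v5.png

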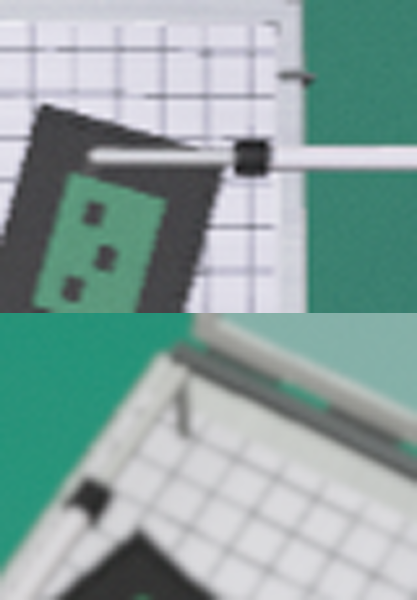

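The enlarged crop puts the rod end at top-image (307.3,189.9) and the collar front at (335,190). In the scene image the prong runs from (259.7,199) to (260.5,212.8).

```bash
cat > m.py <<'E'
from h import *
np.set_printoptions(precision=1,suppress=True)
ps=viewer.grab_frame('scene');pt=viewer.grab_frame('top');cs,ct=cam(ps),cam(pt)
st=env.state();print(st['ee_pos'])
print('top end',atz(ct,(307.3,189.9),366),'collar front',atz(ct,(335.1,190),366))
print('sc top',atz(cs,(259.7,199),368),'sc bottom',atz(cs,(260.5,212.8),321))
print(tri([ct,cs],[(307.3,189.9),(259.7,199)]))
E
python3 m.py
```

```text
[ 526.8 -191.2  347.9]
top end [531.7  18.5 366. ] collar front [530.  -40.4 366. ]
sc top [532.6  23.9 368. ] sc bottom [533.8  21.  321. ]
(array([532.6,  20.2, 372.3]), [2.1, 2.1])
```

Emit:
{"fn": "apply_moves", "kwargs": {
  "delta_pos": [
    [0,0.1,0],
    [0.02,0.25,0],
    [0.03,0.45,0],
    [0.05,0.65,0],
    [0.05,0.85,0],
    [0.05,1,0]
  ],
  "rot": [
    [0,0,0],
    [0,0,0],
    [0,0,0],
    [0,0,0],
    [0,0,0],
    [0,0,0]
  ],
  "hand": [0,0,0,0,0,0]
}}

```text
time_s: 8.58
ee_pos: [532.6, -68.5, 347.9]
ee_rot: [180.0, -0.1, 88.1]
force: [-0.9, -0.4, -1.5]
gripper_width: 17.8
gripper_force: 40.0
```

Emit:
{"fn": "apply_moves", "kwargs": {
  "delta_pos": [
    [0,0.15,0],
    [0,0.3,0],
    [0,0.45,0],
    [0,0.55,-0.04],
    [0,0.58,-0.08],
    [0,0.58,-0.08],
    [0,0.58,-0.08]
  ],
  "rot": [
    [0,0,0],
    [0,0,0],
    [0,0,0],
    [0,0,0],
    [0,0,0],
    [0,0,0],
    [0,0,0]
  ],
  "hand": [0,0,0,0,0,0,0]
}}

```text
time_s: 9.17
ee_pos: [532.6, -1.8, 337.6]
ee_rot: [-179.9, 0.0, 88.1]
force: [0.5, -0.5, -0.9]
gripper_width: 17.7
gripper_force: 40.0
```

```bash
cat > v.py <<'E'
from h import *
import sys
np.set_printoptions(precision=1,suppress=True)
st=env.state();print(st['time_s'],st['ee_pos'],st['ee_rot'],st['force'],st['torque'])
ps=viewer.grab_frame('scene');pt=viewer.grab_frame('top');n=sys.argv[1]
save(ps,'s'+n);save(pt,'t'+n)
I=cv2.resize(pt['pixels'][165:225,180:260],(800,600),interpolation=cv2.INTER_CUBIC)
J=cv2.resize(ps['pixels'][105:205,260:345],(510,600),interpolation=cv2.INTER_CUBIC)
I=cv2.resize(pt['pixels'][170:220,205:253],(288,300),interpolation=cv2.INTER_CUBIC)
J=cv2.resize(ps['pixels'][120:220,255:340],(510,600),interpolation=cv2.INTER_CUBIC)
I=np.vstack([I,np.zeros_like(I)])
cv2.imwrite(f'pics/v_{n}.png',cv2.cvtColor(np.hstack([I,J]),cv2.COLOR_RGB2BGR))
E
python3 v.py a
```

```text
9.1667 [532.6  -1.8 337.6] [-179.9    0.    88.1] [ 0.5 -0.5 -0.9] [-0.1 -0.1  0. ]
```

View pics/v_a.png

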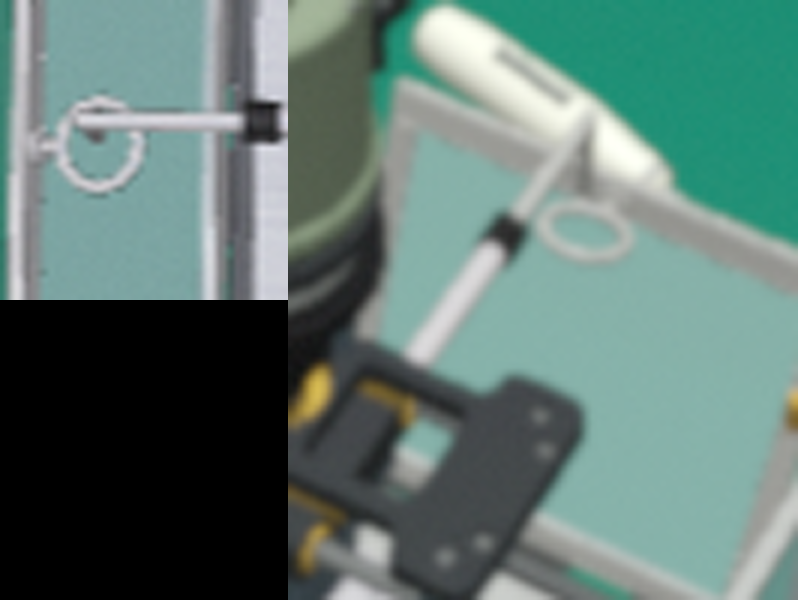

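Left is the top view, with the ring centre at (100,145) and the prong bottom at about (97,135). Right is the scene view, with the ring at (587,230) and the prong running from (592,115) down to (587,195), above the ring.

```bash
python3 - <<'E'
from h import *
np.set_printoptions(precision=1,suppress=True)
cs,ct=cam(viewer.grab_frame('scene')),cam(viewer.grab_frame('top'))
f=lambda a:(205+a[0]/6,170+a[1]/6); g=lambda a:(255+(a[0]-288)/6,120+a[1]/6)
for n,a,b,z in [('ring',(100,145),(587,230),288),('prong bot',(97,135),(587,195),312),('end',(78,118),(592,113),357)]:
    print(n,tri([ct,cs],[f(a),g(b)]),atz(ct,f(a),z),atz(cs,g(b),z))
E
```

```text
ring (array([539.7, 208.9, 288.9]), [2.9, 2.9]) [537.5 207.3 288. ] [541.6 211.5 288. ]
prong bot (array([540. , 207.1, 312.3]), [2.4, 2.4]) [538.1 205.8 312. ] [541.7 209.  312. ]
end (array([539.9, 208.6, 357.4]), [1.8, 1.8]) [538.4 207.6 357. ] [541.1 210.2 357. ]
```

Prong and ring agree within 2 mm, so I'm descending.

Emit:
{"fn": "apply_moves", "kwargs": {
  "delta_pos": [
    [0,0.01,-0.06],
    [0,0.01,-0.12],
    [0,0.01,-0.17],
    [0,0.01,-0.21],
    [0,0.01,-0.24],
    [0,0.01,-0.27],
    [0,0.01,-0.27]
  ],
  "rot": [
    [0,0,0],
    [0,0,0],
    [0,0,0],
    [0,0,0],
    [0,0,0],
    [0,0,0],
    [0,0,0]
  ],
  "hand": [0,0,0,0,0,0,0]
}}

```text
time_s: 9.95
ee_pos: [532.6, -0.4, 304.9]
ee_rot: [-179.9, 0.0, 88.1]
force: [-0.2, -0.2, -1.3]
gripper_width: 17.8
gripper_force: 40.0
```

Emit:
{"fn": "apply_moves", "kwargs": {
  "delta_pos": [
    [0,0,-0.04],
    [0,0,-0.08],
    [0,0,-0.12],
    [0,0,-0.14],
    [0,0,-0.14],
    [0,0,-0.14]
  ],
  "rot": [
    [0,0,0],
    [0,0,0],
    [0,0,0],
    [0,0,0],
    [0,0,0],
    [0,0,0]
  ],
  "hand": [0,0,0,0,0,0]
}}

```text
time_s: 10.45
ee_pos: [532.9, -0.4, 288.8]
ee_rot: [-180.0, -0.0, 88.1]
force: [-0.3, 0.9, -1.1]
gripper_width: 18.1
gripper_force: 40.0
```

```bash
python3 v.py b
```

```text
10.45 [532.9  -0.4 288.8] [-180.    -0.    88.1] [-0.3  0.9 -1.1] [-0.1 -0.1  0. ]
```

View pics/v_b.png

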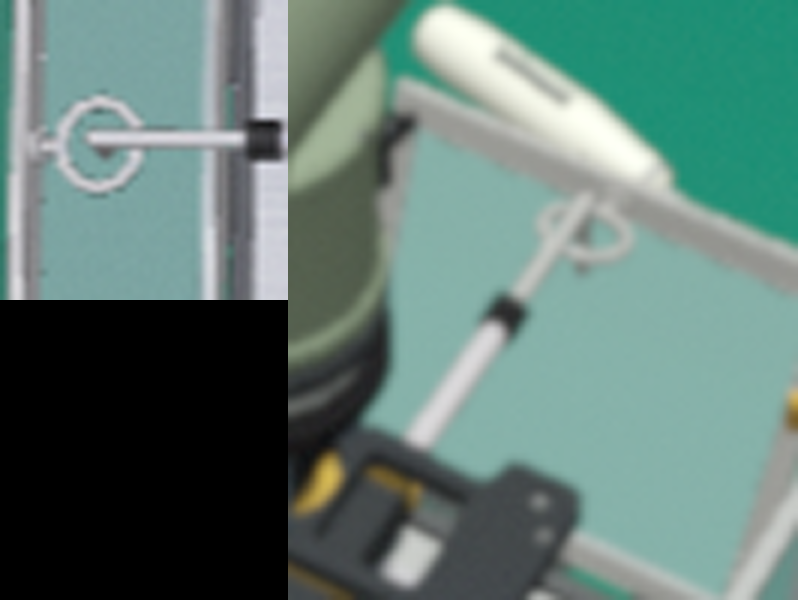

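The prong hangs through the ring, its bottom at (583,268) below the ring plane. Now I'll pull gently.

Emit:
{"fn": "apply_moves", "kwargs": {
  "delta_pos": [
    [0,-0.015,0],
    [0,-0.03,0],
    [0,-0.04,0],
    [0,-0.05,0],
    [0,-0.06,0],
    [0,-0.07,0],
    [0,-0.08,0],
    [0,-0.09,0],
    [-0.002,-0.1,0],
    [-0.002,-0.11,0]
  ],
  "rot": [
    [0,0,0],
    [0,0,0],
    [0,0,0],
    [0,0,0],
    [0,0,0],
    [0,0,0],
    [0,0,0],
    [0,0,0],
    [0,0,0],
    [0,0,0]
  ],
  "hand": [0,0,0,0,0,0,0,0,0,0]
}}

```text
time_s: 11.38
ee_pos: [532.7, -12.9, 288.9]
ee_rot: [180.0, -0.1, 88.1]
force: [0.3, 3.3, -1.5]
gripper_width: 17.7
gripper_force: 40.0
```

Emit:
{"fn": "apply_moves", "kwargs": {
  "delta_pos": [
    [0,-0.01,0],
    [0,-0.02,0],
    [0,-0.03,0],
    [0,-0.045,0],
    [0,-0.06,0]
  ],
  "rot": [
    [0,0,0],
    [0,0,0],
    [0,0,0],
    [0,0,0],
    [0,0,0]
  ],
  "hand": [0,0,0,0,0]
}}

```text
time_s: 11.8
ee_pos: [532.7, -20.7, 289.2]
ee_rot: [180.0, -0.0, 88.1]
force: [-0.4, 3.6, 0.3]
gripper_width: 17.6
gripper_force: 40.0
```

Emit:
{"fn": "apply_moves", "kwargs": {
  "delta_pos": [
    [0,-0.015,0],
    [0,-0.035,0],
    [0,-0.055,0],
    [0,-0.075,0],
    [0,-0.095,0],
    [-0.005,-0.115,0],
    [-0.005,-0.135,0],
    [-0.005,-0.155,0],
    [-0.005,-0.175,0],
    [-0.005,-0.19,0]
  ],
  "rot": [
    [0,0,0],
    [0,0,0],
    [0,0,0],
    [0,0,0],
    [0,0,0],
    [0,0,0],
    [0,0,0],
    [0,0,0],
    [0,0,0],
    [0,0,0]
  ],
  "hand": [0,0,0,0,0,0,0,0,0,0]
}}

```text
time_s: 12.63
ee_pos: [532.0, -44.0, 288.9]
ee_rot: [-180.0, 0.0, 88.1]
force: [-1.0, 3.8, 0.7]
gripper_width: 17.9
gripper_force: 40.0
```

Emit:
{"fn": "apply_moves", "kwargs": {
  "delta_pos": [
    [0,-0.015,0],
    [0,-0.03,0],
    [0,-0.045,0],
    [0,-0.06,0],
    [0,-0.075,0],
    [-0.005,-0.09,0],
    [-0.005,-0.1,0],
    [-0.005,-0.11,0],
    [-0.005,-0.12,0],
    [-0.005,-0.13,0]
  ],
  "rot": [
    [0,0,0],
    [0,0,0],
    [0,0,0],
    [0,0,0],
    [0,0,0],
    [0,0,0],
    [0,0,0],
    [0,0,0],
    [0,0,0],
    [0,0,0]
  ],
  "hand": [0,0,0,0,0,0,0,0,0,0]
}}

```text
time_s: 13.47
ee_pos: [531.3, -59.4, 288.6]
ee_rot: [-180.0, 0.0, 88.1]
force: [0.0, 3.4, -2.5]
gripper_width: 17.4
gripper_force: 40.0
```

Emit:
{"fn": "apply_moves", "kwargs": {
  "delta_pos": [
    [0,-0.008,0],
    [0,-0.016,0],
    [0,-0.024,0],
    [0,-0.032,0],
    [0,-0.04,0],
    [0,-0.048,0],
    [0,-0.056,0],
    [0,-0.064,0]
  ],
  "rot": [
    [0,0,0],
    [0,0,0],
    [0,0,0],
    [0,0,0],
    [0,0,0],
    [0,0,0],
    [0,0,0],
    [0,0,0]
  ],
  "hand": [0,0,0,0,0,0,0,0]
}}

```text
time_s: 14.13
ee_pos: [531.4, -66.9, 289.0]
ee_rot: [-180.0, -0.0, 88.1]
force: [-0.2, 2.8, -3.3]
gripper_width: 18.0
gripper_force: 40.0
```

Emit:
{"fn": "apply_moves", "kwargs": {
  "delta_pos": [
    [0,-0.006,0],
    [0,-0.012,0],
    [0,-0.018,0],
    [0,-0.024,0]
  ],
  "rot": [
    [0,0,0],
    [0,0,0],
    [0,0,0],
    [0,0,0]
  ],
  "hand": [0,0,0,0]
}}

```text
time_s: 14.47
ee_pos: [531.3, -68.3, 288.6]
ee_rot: [-180.0, -0.2, 88.1]
force: [-0.7, 9.1, -4.3]
gripper_width: 18.1
gripper_force: 40.0
```

Emit:
{"fn": "apply_moves", "kwargs": {
  "delta_pos": [
    [0,-0.005,0],
    [0,-0.01,0],
    [0,-0.015,0],
    [0,-0.02,0]
  ],
  "rot": [
    [0,0,0],
    [0,0,0],
    [0,0,0],
    [0,0,0]
  ],
  "hand": [0,0,0,0]
}}

```text
time_s: 14.8
ee_pos: [531.3, -70.5, 288.5]
ee_rot: [-179.9, -0.2, 88.1]
force: [-0.7, 8.0, -5.2]
gripper_width: 17.8
gripper_force: 40.0
```

Emit:
{"fn": "apply_moves", "kwargs": {
  "delta_pos": [
    [0,-0.005,0],
    [0,-0.01,0],
    [0,-0.01,0]
  ],
  "rot": [
    [0,0,0],
    [0,0,0],
    [0,0,0]
  ],
  "hand": [0,0,0]
}}

```text
time_s: 15.05
ee_pos: [531.2, -72.9, 288.6]
ee_rot: [-179.9, -0.0, 88.1]
force: [0.1, 4.1, -5.4]
gripper_width: 17.8
gripper_force: 40.0
```

Emit:
{"fn": "apply_moves", "kwargs": {
  "delta_pos": [
    [0,-0.005,0],
    [0,-0.01,0],
    [0,-0.01,0]
  ],
  "rot": [
    [0,0,0],
    [0,0,0],
    [0,0,0]
  ],
  "hand": [0,0,0]
}}

```text
time_s: 15.3
ee_pos: [531.5, -75.0, 289.2]
ee_rot: [180.0, 0.0, 88.1]
force: [-1.1, 1.5, -0.9]
gripper_width: 17.8
gripper_force: 40.0
```

Emit:
{"fn": "apply_moves", "kwargs": {
  "delta_pos": [
    [0,-0.005,0],
    [0,-0.01,0],
    [0,-0.01,0]
  ],
  "rot": [
    [0,0,0],
    [0,0,0],
    [0,0,0]
  ],
  "hand": [0,0,0]
}}

```text
time_s: 15.55
ee_pos: [531.4, -75.3, 289.0]
ee_rot: [180.0, -0.1, 88.1]
force: [-0.5, 5.2, -3.3]
gripper_width: 17.8
gripper_force: 40.0
```

```bash
python3 v.py c; python3 - <<'E'
from h import *
np.set_printoptions(precision=1,suppress=True)
ps=viewer.grab_frame('scene');pt=viewer.grab_frame('top');c=[cam(ps),cam(pt)]
for n in ['eye','catch_roller','flap']:
  r=[spotter.landmark_of(p,n) for p in (ps,pt)]
  print(n,[[(np.array(x['position']),round(x['score'],2)) for x in q[:2]] for q in r])
  if r[0] and r[1]: print(tri(c,[q[0]['position'] for q in r]))
print(proj(c[0],[[538,141.6,290]]),proj(c[1],[[538,141.6,290]]))
E
```

```text
15.55 [531.4 -75.3 289. ] [180.   -0.1  88.1] [-0.5  5.2 -3.3] [0.5 0.  0.2]
eye [[(array([291.3, 177.7]), 0.65)], [(array([247. , 193.5]), 0.59)]]
(array([538. , 150.2, 285.9]), [0.4, 0.4])
catch_roller [[(array([340.6, 190.4]), 0.37)], []]
flap [[], [(array([242.2, 202.9]), 0.72)]]
[[289.4 179.5]] [[250.6 193.1]]
```

Emit:
{"fn": "apply_moves", "kwargs": {
  "delta_pos": [
    [0,-0.005,0],
    [0,-0.01,0],
    [0,-0.01,0]
  ],
  "rot": [
    [0,0,0],
    [0,0,0],
    [0,0,0]
  ],
  "hand": [0,0,0]
}}

```text
time_s: 16.3
ee_pos: [531.4, -75.5, 288.8]
ee_rot: [-180.0, -0.2, 88.1]
force: [-1.0, 8.2, -3.6]
gripper_width: 17.8
gripper_force: 40.0
```

Emit:
{"fn": "apply_moves", "kwargs": {
  "delta_pos": [
    [0,-0.005,0],
    [0,-0.01,0],
    [0,-0.01,0]
  ],
  "rot": [
    [0,0,0],
    [0,0,0],
    [0,0,0]
  ],
  "hand": [0,0,0]
}}

```text
time_s: 16.55
ee_pos: [531.4, -75.6, 288.5]
ee_rot: [-180.0, -0.3, 88.1]
force: [0.2, 11.3, -4.9]
gripper_width: 18.2
gripper_force: 40.0
```

The force profile rose at -68, dropped at -73 to -75, and then hit a hard wall at -75.4, 8 mm after the catch engaged. So the catch has snapped in and the flap is on its stop, and I'll back off.

Emit:
{"fn": "apply_moves", "kwargs": {
  "delta_pos": [
    [0,0.02,0],
    [0,0.04,0],
    [0,0.06,0],
    [0,0.08,0],
    [0,0.1,0],
    [0,0.11,0],
    [0,0.11,0]
  ],
  "rot": [
    [0,0,0],
    [0,0,0],
    [0,0,0],
    [0,0,0],
    [0,0,0],
    [0,0,0],
    [0,0,0]
  ],
  "hand": [0,0,0,0,0,0,0]
}}

```text
time_s: 17.13
ee_pos: [531.5, -65.0, 289.1]
ee_rot: [180.0, 0.0, 88.1]
force: [-0.3, 0.2, -1.0]
gripper_width: 17.4
gripper_force: 40.0
```

```bash
python3 v.py d; python3 - <<'E'
from h import *
np.set_printoptions(precision=1,suppress=True)
ps=viewer.grab_frame('scene');pt=viewer.grab_frame('top');c=[cam(ps),cam(pt)]
for n in ['eye','flap']:
  r=[spotter.landmark_of(p,n) for p in (ps,pt)]
  print(n,[[(np.array(x['position']),round(x['score'],2)) for x in q[:2]] for q in r])
  if r[0] and r[1]: print(tri(c,[q[0]['position'] for q in r]))
E
```

```text
17.1333 [531.5 -65.  289.1] [180.    0.   88.1] [-0.3  0.2 -1. ] [-0.1 -0.1  0. ]
eye [[(array([290.3, 178.8]), 0.68)], [(array([248.2, 192.8]), 0.67)]]
(array([538.6, 146.7, 286.7]), [0.8, 0.8])
flap [[(array([297.7, 206.5]), 0.86)], [(array([241.6, 202.5]), 0.74), (array([296.7, 120.4]), 0.41)]]
(array([539.7, 176.4, 126.6]), [5.8, 5.8])
```

View pics/v_d.png

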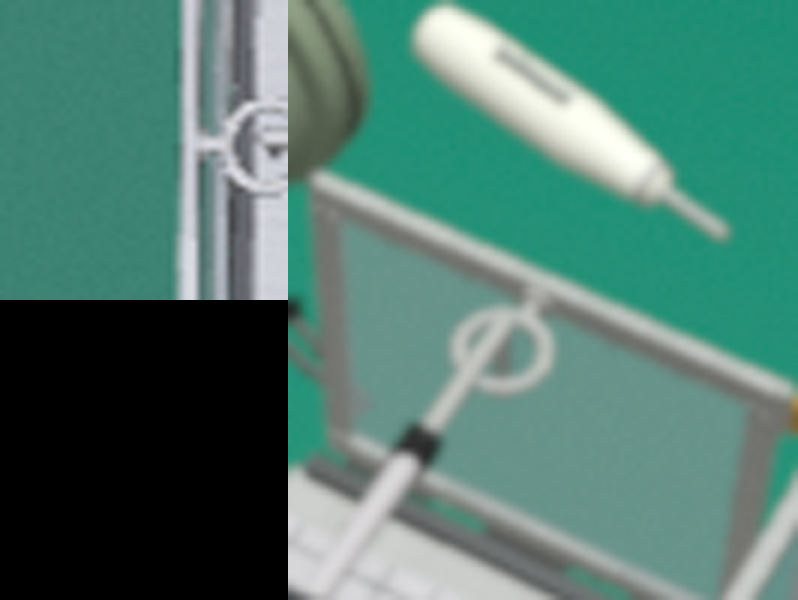

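The flap frame now looks upright, with the ring at top crop (268,145) and scene crop (503,348). The rod is free inside the ring. As a check, I'll move back nearly to the stop: if the flap had sprung back out, the prong would meet it early.

Emit:
{"fn": "apply_moves", "kwargs": {
  "delta_pos": [
    [0,-0.015,0],
    [0,-0.03,0],
    [0,-0.045,0],
    [0,-0.06,0],
    [0,-0.07,0],
    [0,-0.075,0],
    [0,-0.075,0]
  ],
  "rot": [
    [0,0,0],
    [0,0,0],
    [0,0,0],
    [0,0,0],
    [0,0,0],
    [0,0,0],
    [0,0,0]
  ],
  "hand": [0,0,0,0,0,0,0]
}}

```text
time_s: 18.12
ee_pos: [531.4, -74.2, 289.0]
ee_rot: [180.0, 0.0, 88.1]
force: [0.4, -0.3, -0.8]
gripper_width: 17.4
gripper_force: 40.0
```

Emit:
{"fn": "apply_moves", "kwargs": {
  "delta_pos": [
    [0,-0.005,0],
    [0,-0.01,0],
    [0,-0.015,0],
    [0,-0.015,0]
  ],
  "rot": [
    [0,0,0],
    [0,0,0],
    [0,0,0],
    [0,0,0]
  ],
  "hand": [0,0,0,0]
}}

```text
time_s: 18.45
ee_pos: [531.4, -75.1, 288.8]
ee_rot: [-180.0, -0.1, 88.1]
force: [0.1, 2.3, -1.5]
gripper_width: 18.0
gripper_force: 40.0
```

The contact is a hard wall at -75 with no force before it, so the flap is latched. Next I'll centre the prong in the bore, lift out and retreat.

Emit:
{"fn": "apply_moves", "kwargs": {
  "delta_pos": [
    [0,0.03,0],
    [0,0.06,0],
    [0,0.09,0],
    [0,0.09,0.04],
    [0,0.09,0.1],
    [0,0.09,0.16],
    [0,0.09,0.23],
    [0,0.09,0.31],
    [0,0.09,0.41],
    [0,0.09,0.5]
  ],
  "rot": [
    [0,0,0],
    [0,0,0],
    [0,0,0],
    [0,0,0],
    [0,0,0],
    [0,0,0],
    [0,0,0],
    [0,0,0],
    [0,0,0],
    [0,0,0]
  ],
  "hand": [0,0,0,0,0,0,0,0,0,0]
}}

```text
time_s: 19.28
ee_pos: [531.6, -65.1, 350.6]
ee_rot: [179.9, 0.0, 88.1]
force: [-0.3, -0.1, -0.8]
gripper_width: 17.7
gripper_force: 40.0
```

Emit:
{"fn": "apply_moves", "kwargs": {
  "delta_pos": [
    [0,0,0],
    [0,-0.1,0],
    [0,-0.3,0],
    [0,-0.5,0],
    [0,-0.7,0],
    [0,-0.9,0],
    [0,-1,0],
    [0,-1,0]
  ],
  "rot": [
    [0,0,0],
    [0,0,0],
    [0,0,0],
    [0,0,0],
    [0,0,0],
    [0,0,0],
    [0,0,0],
    [0,0,0]
  ],
  "hand": [0,0,0,0,0,0,0,0]
}}

```text
time_s: 19.95
ee_pos: [531.0, -187.7, 348.0]
ee_rot: [-179.9, 0.0, 87.9]
force: [0.2, 0.7, -1.5]
gripper_width: 17.6
gripper_force: 40.0
```

```bash
python3 - <<'E'
from h import *
np.set_printoptions(precision=1,suppress=True)
st=env.state();print(st['ee_pos'],st['ee_rot'],st['qpos'],st['time_s'])
ps=viewer.grab_frame('scene');pt=viewer.grab_frame('top');c=[cam(ps),cam(pt)]
for n in ['eye','flap','carrier']:
  r=[spotter.landmark_of(p,n) for p in (ps,pt)]
  print(n,[[(np.array(x['position']),round(x['score'],2)) for x in q[:2]] for q in r])
  if r[0] and r[1]: print(tri(c,[q[0]['position'] for q in r]))
# rod in hand: compare wrist picture with the one before hooking
def rows(p):
    m=spotter.trace(p,'rod_grip')[0]['mask'];v,u=np.nonzero(m)
    return v.max(),[(r,u[v==r].min(),u[v==r].max()) for r in range(5,260,25) if (v==r).any()]
pw=viewer.grab_frame('wrist');save(pw,'w4')
print(rows(pw))
a=cv2.imread('pics/w3.png').astype(int);b=cv2.imread('pics/w4.png').astype(int)
for im in (a,b): # handle front edge along col 285, tube edges
    g=im.sum(2); print('handle front row',np.argmax(-np.diff(g[100:170,285]))+100,'tube edges',[(np.flatnonzero(g[r,255:315]>0)[0]) for r in (60,)], np.round(g[120:165:3,285]).tolist())
E
```

```text
[ 531.  -187.7  348. ] [-179.9    0.    87.9] [-20.6  14.4  76.3  -0.1  89.4 -18.5] 19.95
eye [[(array([290.4, 175.3]), 0.59)], [(array([247.9, 192.6]), 0.68)]]
(array([537.9, 147.1, 298.9]), [0.3, 0.3])
flap [[(array([296.9, 209.8]), 0.56)], [(array([241.9, 201.8]), 0.7)]]
(array([541. , 175. , 114.2]), [3.5, 3.5])
carrier [[(array([255.6, 259.7]), 0.76)], [(array([307.1, 211.4]), 0.74)]]
(array([513. ,   4.5, 106.5]), [5.4, 5.4])
(np.int64(364), [(5, np.int64(273), np.int64(298)), (30, np.int64(273), np.int64(298)), (55, np.int64(273), np.int64(298)), (80, np.int64(274), np.int64(297)), (105, np.int64(274), np.int64(297)), (130, np.int64(269), np.int64(302)), (155, np.int64(265), np.int64(306)), (180, np.int64(264), np.int64(307)), (205, np.int64(265), np.int64(306)), (230, np.int64(264), np.int64(307)), (255, np.int64(265), np.int64(305))])
handle front row 148 tube edges [np.int64(0)] [748, 711, 701, 703, 706, 706, 706, 701, 701, 717, 0, 79, 112, 149, 162]
handle front row 148 tube edges [np.int64(0)] [745, 709, 702, 704, 703, 703, 704, 701, 699, 717, 3, 83, 108, 143, 165]
```

The rod sits in the hand as before and the eye is unchanged. I'll return it to the rest.

Emit:
{"fn": "apply_moves", "kwargs": {
  "delta_pos": [
    [0,-0.15,0],
    [-0.05,-0.35,0],
    [-0.15,-0.5,0],
    [-0.3,-0.65,0],
    [-0.45,-0.8,0],
    [-0.6,-0.95,0],
    [-0.7,-1,0],
    [-0.788,-1,0],
    [-0.788,-1,0],
    [-0.788,-1,0]
  ],
  "rot": [
    [0,0,-0.03],
    [0,0,-0.09],
    [0,0,-0.16],
    [0,0,-0.23],
    [0,0,-0.3],
    [0,0,-0.37],
    [0,0,-0.44],
    [0,0,-0.5],
    [0,0,-0.55],
    [0,0,-0.55]
  ],
  "hand": [0,0,0,0,0,0,0,0,0,0]
}}

```text
time_s: 21.28
ee_pos: [436.4, -305.0, 349.3]
ee_rot: [180.0, -0.0, 40.7]
force: [0.6, 0.8, -0.7]
gripper_width: 17.7
gripper_force: 40.0
```

Emit:
{"fn": "apply_moves", "kwargs": {
  "delta_pos": [
    [0,-0.05,-0.1],
    [0,-0.1,-0.2],
    [0,-0.152,-0.35],
    [0,-0.152,-0.5],
    [0,-0.152,-0.65],
    [0,-0.152,-0.8],
    [0,-0.152,-0.95],
    [0,-0.152,-1],
    [0,-0.152,-1],
    [0,-0.152,-1]
  ],
  "rot": [
    [0,0,-0.03],
    [0,0,-0.09],
    [0,0,-0.16],
    [0,0,-0.23],
    [0,0,-0.3],
    [0,0,-0.37],
    [0,0,-0.44],
    [0,0,-0.5],
    [0,0,-0.54],
    [0,0,-0.54]
  ],
  "hand": [0,0,0,0,0,0,0,0,0,0]
}}

```text
time_s: 22.12
ee_pos: [437.1, -322.7, 228.2]
ee_rot: [-179.9, 0.1, -5.5]
force: [0.2, -0.0, -1.6]
gripper_width: 18.1
gripper_force: 40.0
```

Emit:
{"fn": "apply_moves", "kwargs": {
  "delta_pos": [
    [0,0,-0.15],
    [0,0,-0.35],
    [0,0,-0.55],
    [0,0,-0.75],
    [0,0,-0.9],
    [0,0,-1],
    [0,0,-1],
    [0,0,-1],
    [0,0,-1],
    [0,0,-1]
  ],
  "rot": [
    [0,0,0],
    [0,0,0],
    [0,0,0],
    [0,0,0],
    [0,0,0],
    [0,0,0],
    [0,0,0],
    [0,0,0],
    [0,0,0],
    [0,0,0]
  ],
  "hand": [0,0,0,0,0,0,0,0,0,0]
}}

```text
time_s: 22.95
ee_pos: [437.8, -323.8, 110.4]
ee_rot: [179.9, -0.1, -5.5]
force: [0.2, 0.9, -1.6]
gripper_width: 17.8
gripper_force: 40.0
```

Emit:
{"fn": "apply_moves", "kwargs": {
  "delta_pos": [
    [0,0,-0.05],
    [0,0,-0.11],
    [0,0,-0.17],
    [0,0,-0.23],
    [0,0,-0.28],
    [0,0,-0.32],
    [0,0,-0.34],
    [0,0,-0.34]
  ],
  "rot": [
    [0,0,0],
    [0,0,0],
    [0,0,0],
    [0,0,0],
    [0,0,0],
    [0,0,0],
    [0,0,0],
    [0,0,0]
  ],
  "hand": [0,0,0,0,0,0,0,0]
}}

```text
time_s: 23.62
ee_pos: [436.6, -323.0, 67.4]
ee_rot: [-180.0, 0.1, -5.6]
force: [0.8, 0.1, -1.1]
gripper_width: 17.6
gripper_force: 40.0
```

Emit:
{"fn": "apply_moves", "kwargs": {
  "delta_pos": [
    [0,0,-0.02],
    [0,0,-0.04],
    [0,0,-0.06],
    [0,0,-0.08],
    [0,0,-0.095],
    [0,0,-0.105],
    [0,0,-0.105]
  ],
  "rot": [
    [0,0,0],
    [0,0,0],
    [0,0,0],
    [0,0,0],
    [0,0,0],
    [0,0,0],
    [0,0,0]
  ],
  "hand": [0,0,0,0,0,0,0]
}}

```text
time_s: 24.2
ee_pos: [436.8, -323.2, 55.4]
ee_rot: [-180.0, 0.0, -5.6]
force: [-0.7, 0.3, -1.0]
gripper_width: 18.0
gripper_force: 40.0
```

```bash
python3 - <<'E'
from h import *
np.set_printoptions(precision=1,suppress=True)
st=env.state();print(st['ee_pos'],st['ee_rot'],st['force'],st['torque'])
pw=viewer.grab_frame('wrist');save(pw,'w5')
def rows(p):
    m=spotter.trace(p,'rod_grip')[0]['mask'];v,u=np.nonzero(m)
    return [(r,int(u[v==r].min()),int(u[v==r].max())) for r in range(5,260,40) if (v==r).any()]
print(rows(pw))
for n in ('rod_grip','rest'):
  print(n,[ (np.array(x['position']),x['score']) for x in spotter.landmark_of(pw,n)[:1]])
E
```

```text
[ 436.8 -323.2   55.4] [-180.     0.    -5.6] [-0.7  0.3 -1. ] [0.1 0.1 0. ]
[(5, 273, 298), (45, 273, 298), (85, 274, 297), (125, 269, 302), (165, 265, 307), (205, 265, 306), (245, 266, 306)]
rod_grip [(array([281.8, 274.6]), 0.57)]
rest []
```

Emit:
{"fn": "apply_moves", "kwargs": {
  "delta_pos": [
    [0,0,-0.005],
    [0,0,-0.005],
    [0,0,-0.005],
    [0,0,-0.005],
    [0,0,-0.005],
    [0,0,-0.005],
    [0,0,-0.005],
    [0,0,-0.005],
    [0,0,-0.005],
    [0,0,-0.005]
  ],
  "rot": [
    [0,0,0],
    [0,0,0],
    [0,0,0],
    [0,0,0],
    [0,0,0],
    [0,0,0],
    [0,0,0],
    [0,0,0],
    [0,0,0],
    [0,0,0]
  ],
  "hand": [0,0,0.3,0.5,0.8,0.8,0.8,0.8,0.8,0.8]
}}

```text
time_s: 25.23
ee_pos: [436.9, -323.2, 55.0]
ee_rot: [180.0, 0.0, -5.6]
force: [-0.5, 0.3, -0.6]
gripper_width: 68.3
gripper_force: 0.0
```

Emit:
{"fn": "apply_moves", "kwargs": {
  "delta_pos": [
    [0,0,0],
    [0,0,0.1],
    [0,0,0.25],
    [0,0,0.45],
    [0,0,0.65],
    [0,0,0.85],
    [0,0,1],
    [0,0,1]
  ],
  "rot": [
    [0,0,0],
    [0,0,0],
    [0,0,0],
    [0,0,0],
    [0,0,0],
    [0,0,0],
    [0,0,0],
    [0,0,0]
  ],
  "hand": [0.8,0.8,0.8,0.8,0.8,0.8,0.8,0.8]
}}

```text
time_s: 25.9
ee_pos: [438.9, -324.7, 179.1]
ee_rot: [179.7, -0.4, -5.6]
force: [0.7, -0.6, 0.7]
gripper_width: 73.2
gripper_force: 0.0
```

Emit:
{"fn": "apply_moves", "kwargs": {
  "delta_pos": [
    [0,0,0.15],
    [0,0,0.3],
    [0,0,0.45],
    [0,0,0.525],
    [0.02,0,0.525],
    [0.03,0,0.525]
  ],
  "rot": [
    [0,0,0.02],
    [0,0,0.04],
    [0,0,0.065],
    [0,0,0.065],
    [0,0,0.065],
    [0,0,0.065]
  ],
  "hand": [1,1,1,1,1,1]
}}

```text
time_s: 26.4
ee_pos: [440.5, -323.1, 237.2]
ee_rot: [-180.0, 0.0, -0.1]
force: [0.0, -0.6, 0.5]
gripper_width: 91.5
gripper_force: 0.0
```

```bash
python3 - <<'E'
from h import *
np.set_printoptions(precision=1,suppress=True)
st=env.state();print(st['ee_pos'],st['ee_rot'],st['time_s'])
pw=viewer.grab_frame('wrist');save(pw,'w6');cw=cam(pw,st)
m=spotter.trace(pw,'rod_grip')[0]['mask'];v,u=np.nonzero(m)
pts=np.array([atz(cw,(u[v==r].mean(),r),75)[:2] for r in range(v.min()+3,v.max()-3,4)])
vx,vy,x0,y0=cv2.fitLine(pts.astype(np.float32),2,0,.01,.01).ravel()
print('rod yaw (was -5.5, ends 602,-340; 382,-319)',np.degrees(np.arctan2(vy*np.sign(vx),abs(vx))),pts[[0,-1]])
ps=viewer.grab_frame('scene');pt=viewer.grab_frame('top');c=[cam(ps),cam(pt)]
for n in ['eye','rod_grip']:
  r=[spotter.landmark_of(p,n) for p in (ps,pt)]
  if r[0] and r[1]: print(n,tri(c,[q[0]['position'] for q in r]))
# compare rest/rod area and flap with earlier pictures
a=cv2.imread('pics/s0.png').astype(int);b=cv2.cvtColor(ps['pixels'],cv2.COLOR_RGB2BGR).astype(int)
save(ps,'s9');save(pt,'t9')
t0=cv2.imread('pics/t0.png').astype(int);t9=cv2.imread('pics/t9.png').astype(int)
d=np.abs(t0-t9).max(2)>40
for nm,(y0,y1,x0,x1) in dict(hook=(155,190,415,440),carrier=(175,240,280,340),left=(140,330,90,200)).items(): print(nm,d[y0:y1,x0:x1].sum())
E
```

```text
[ 440.5 -323.1  237.2] [-180.     0.    -0.1] 26.4
rod yaw (was -5.5, ends 602,-340; 382,-319) -5.526398 [[ 603.  -340.1]
 [ 383.2 -319. ]]
eye (array([537.2, 149. , 292.9]), [5.2, 5.2])
rod_grip (array([583.4, -85.2, 917.5]), [315.3, 315.3])
hook 0
carrier 0
left 0
```

```bash
python3 - <<'E'
from h import *
np.set_printoptions(precision=1,suppress=True)
pt=viewer.grab_frame('top');ct=cam(pt)
g=pt['pixels'][180:205].astype(int).mean(0).sum(1)
print(list(zip(range(226,256),np.round(g[226:256]).astype(int))))
p=np.load('p.npy')
import math
def S(X): c,s=math.cos(p[2]),math.sin(p[2]); return [p[0]+c*X[0]-s*X[1],p[1]+s*X[0]+c*X[1],X[2]]
for th in (0,.012,.025,.045):
    c,s=math.cos(th),math.sin(th)
    print(th,proj(ct,[S([-8,145+3*c+188*s,112+188*c-3*s]),S([-8,145-3*c+188*s,112+188*c]),S([-8,142,118])])[:,0])
E
```

```text
[(226, np.int64(309)), (227, np.int64(309)), (228, np.int64(310)), (229, np.int64(309)), (230, np.int64(310)), (231, np.int64(310)), (232, np.int64(309)), (233, np.int64(308)), (234, np.int64(320)), (235, np.int64(486)), (236, np.int64(633)), (237, np.int64(549)), (238, np.int64(359)), (239, np.int64(383)), (240, np.int64(421)), (241, np.int64(494)), (242, np.int64(500)), (243, np.int64(441)), (244, np.int64(398)), (245, np.int64(387)), (246, np.int64(383)), (247, np.int64(500)), (248, np.int64(618)), (249, np.int64(619)), (250, np.int64(619)), (251, np.int64(617)), (252, np.int64(616)), (253, np.int64(615)), (254, np.int64(613)), (255, np.int64(612))]
0 [235.9 238.6 243.6]
0.012 [234.9 237.6 243.6]
0.025 [233.8 236.5 243.6]
0.045 [232.1 234.8 243.6]
```

```bash
python3 -c "
from workcell import env
print(env.job_done())"
```

```text
the job is handed in; nothing more can be done
None
```

I drew the flap upright until its roller catch snapped in, unhooked the rod and laid it back in both notches as it lay before, then handed the job in at about 26 s; the highest pull I read at the rod was about 12 N (limit 16 N at the eye), sampled only at the end of each move.

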